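# Serve the seeded rolls from the gravity dispenser

## Task

Serve the three seeded rolls: push down the red paddle of the dispenser that holds the dark seeded rolls so that its gate lifts, and keep it down until all three have rolled out and lie in the green tray. Then ease the paddle back up under your fingers so that the gate closes gently instead of snapping shut, and move clear. Do not touch the rolls or the gates by hand, do not work the dispenser with the plain rolls, and leave the jam jar, loaf and tongs where they are.

Things in the scene. Friction and masses are not known exactly. Their poses are not given: they have to be found in the camera images.
- unit_seeded: dispenser of dark seeded rolls on a plinth 2 to 45 mm high. Origin on the plinth below the rocker pivot; x downhill (away from robot), z up. mm: base x -190..108, 110 wide, 20 thick; chute 72 wide, back wall x -78, walls to 166 high, floor 119 high there, 84 at x 126; axle z 190; arms y +-46; stop post under paddle 158 high; green tray x 112..312, 125 wide, 70 high: rolls lie in it at z 34
- lever_seeded (a joint): rocker of the dispenser of dark seeded rolls: red paddle on the robot side, gate at the far end. rad: 0 paddle up, gate shut; grows as the paddle is pressed; 0.42 paddle on its stop, gate fully up, 68 mm over the floor. Rolls pass above about 0.34. Sprung: pressing the paddle's middle takes 2 to 8 N, then it meets a hard stop; let go there, it snaps shut at over 6 rad/s (4 is too fast)
- paddle_seeded (a point): middle of the top face of the red paddle (52 mm wide across the chute, 44 mm along it, 4 mm thick, on a 22 mm wide tongue) of the dispenser of dark seeded rolls. At rest 237 mm over its plinth, 130 mm from the pivot on the robot side, tilted 0.23 rad (robot side high); fully pressed 180 mm over it, 138 mm from the pivot, tilted 0.19 rad the other way.
- gate_seeded (a point): centre of the clear gate with red lower edge (92 mm wide, 66 mm tall, 5 mm thick) at the mouth of the chute with the dark seeded rolls; carried by the front end of the rocker arms. Shut, this point is 116 mm in front of the pivot and 130 mm over the plinth, its lower edge 97 mm over it. It is collider geom lever_seeded_c6
- unit_plain: dispenser of plain golden rolls on a plinth 2 to 45 mm high. Origin on the plinth below the rocker pivot; x downhill (away from robot), z up. mm: base x -190..108, 110 wide, 20 thick; chute 72 wide, back wall x -78, walls to 166 high, floor 119 high there, 84 at x 126; axle z 190; arms y +-46; stop post under paddle 158 high; green tray x 112..312, 125 wide, 70 high: rolls lie in it at z 34
- lever_plain (a joint): rocker of the dispenser of plain golden rolls: red paddle on the robot side, gate at the far end. rad: 0 paddle up, gate shut; grows as the paddle is pressed; 0.42 paddle on its stop, gate fully up, 68 mm over the floor. Rolls pass above about 0.34. Sprung: pressing the paddle's middle takes 2 to 8 N, then it meets a hard stop; let go there, it snaps shut at over 6 rad/s (4 is too fast)
- paddle_plain (a point): middle of the top face of the red paddle (52 mm wide across the chute, 44 mm along it, 4 mm thick, on a 22 mm wide tongue) of the dispenser of plain golden rolls. At rest 237 mm over its plinth, 130 mm from the pivot on the robot side, tilted 0.23 rad (robot side high); fully pressed 180 mm over it, 138 mm from the pivot, tilted 0.19 rad the other way.
- gate_plain (a point): centre of the clear gate with red lower edge (92 mm wide, 66 mm tall, 5 mm thick) at the mouth of the chute with the plain golden rolls; carried by the front end of the rocker arms. Shut, this point is 116 mm in front of the pivot and 130 mm over the plinth, its lower edge 97 mm over it. It is collider geom lever_plain_c6
- seeded_roll_1: dark brown round bread roll covered with pale seeds, 58 mm ball, 40 to 60 g; origin at its centre. At the start it is number 1 in its chute, counted from the gate, and its centre is 29 mm above the chute floor
- seeded_roll_2: dark brown round bread roll covered with pale seeds, 58 mm ball, 40 to 60 g; origin at its centre. At the start it is number 2 in its chute, counted from the gate, and its centre is 29 mm above the chute floor
- seeded_roll_3: dark brown round bread roll covered with pale seeds, 58 mm ball, 40 to 60 g; origin at its centre. At the start it is number 3 in its chute, counted from the gate, and its centre is 29 mm above the chute floor
- plain_roll_1: plain golden round bread roll without seeds, 58 mm ball, 40 to 60 g; origin at its centre. At the start it is number 1 in its chute, counted from the gate, and its centre is 29 mm above the chute floor
- plain_roll_2: plain golden round bread roll without seeds, 58 mm ball, 40 to 60 g; origin at its centre. At the start it is number 2 in its chute, counted from the gate, and its centre is 29 mm above the chute floor
- plain_roll_3: plain golden round bread roll without seeds, 58 mm ball, 40 to 60 g; origin at its centre. At the start it is number 3 in its chute, counted from the gate, and its centre is 29 mm above the chute floor
- jam_jar: small amber jam jar with brass lid, 58 mm across, 85 mm tall, standing between the two dispensers on the robot's side; origin under its centre
- rye_loaf: dark rye tin loaf, about 206 x 112 x 105 mm, on the counter to the robot's left; origin under its centre, long along x
- tongs: steel serving tongs lying flat, about 270 mm long, 22 mm high, on the counter to the robot's right; origin under the middle, jaws to +x
There are look-alikes about, which are no part of the job. Leave any pink, purple or turquoise look-alike of the plain_roll_1 alone.

How it is judged:
By the outcome, as a careful person would: the job done as asked, in the order asked, and still so for the second after the job is handed in, with the robot touching nothing.
It also fails if it takes over 38 s, if anything falls off the work surface, if the arm or the gripper's body presses on something with over 40 N, if the wrist force passes 120 N, or if a joint passes its speed limit or range.

## Robot

A 6-joint arm with a two-finger parallel gripper is mounted at the origin on the work surface. World frame = base frame: x ahead of the robot, y to its left, z up, the work surface at z = 0. Lengths are in mm, angles in rad, forces in N, time in s.
With the tool pointing down it reaches from about 350 to 975 mm from the base axis. Payload 7.1 kg.
Tool frame: the origin (TCP) lies between the finger pads; the fingertips stand 19 mm ahead of it and the grasp point (between the pads) is the TCP; z points along the fingers, y is the line along which they close (so a half turn about z gives the same grasp; the last joint's range is limited). The gripper opens to 88 mm and grips with 3 to 60 N. Pads are 20 mm wide; open, the fingers measure 115 mm over their backs; the gripper's body (75 mm by 178 mm) begins 61 mm behind the grasp point.
Start: joints at [-1.156, 0.423, 1.63, -0, 1.089, -0.019], TCP at [262.716, -567.085, 241.675] pointing down, gripper open.
Joint ranges: [-3, 3], [-0.9, 2.11], [0.09, 2.58], [-1.31, 4.45], [0.11, 2.69], [-2.54, 2.54]. Speed limits (rad/s): [2.39, 2.39, 3.01, 3.14, 3.14, 3.14].

## Interface

Orientations are given as a rotation vector (axis times angle).
In Python, from workcell import ctrl gives the robot as it stands.
- The arm moves only by the tool arm_command, never from a script. Its argument "series" is a list of rows, each an object with "linear": the shift along the tool's x, y, z in m, a list of three; "turn": the turn about the tool's z in rad. A call has 1 to 10 rows; each row shifts and turns the commanded pose from where the row before left it, along the tool's axes as they then stand; what a row does not reach is not made up. A row lasts 1/10 s, in which the tool goes at most 50 mm and 8.59 degrees, less where a joint would pass 70% of its speed; a pose out of reach is approached as far as the arm can. A call with a gripper value outside its range is refused whole. "jaw" is the opening, from -1 (shut) to 1 (fully open), set as the call begins (left out, the last holds). The fingers move at their own pace and stop on an object; the grip force is fixed at half the most. Time passes only in rows, so rows that do not move let the fingers close. It gives the time, the measured TCP pose, the force, the opening and the grip force at its end, in the units of the state.
- ctrl.get_obs(): the state, without advancing time (a new reading comes with each control period).
- ctrl.get_image(name): name is "side" or "top" or "wrist"; returns a dict with "frame" (384x512x3 uint8, blue, green, red), "fx", "fy", "cx", "cy" (pixels), "k1" (the pictures are not rectified: a ray, as slopes to the right and down, at radius r is drawn at 1 + k1 r^2 times it, then the intrinsics apply), "rvec" (rotation vector, rad) and "tvec" (3), from world to camera coordinates, as OpenCV has them. Camera axes: x right, y down, z forward; pixel columns grow to the right and rows downward; lengths in mm; the calibration is good to about 2 mm. A picture is of the moment at which its call begins. There is no depth.
- ctrl.close_job(): hands the job in; it is judged then, once.
The state is a dict: "t": time; "qpos": joint angles; "qvel": joint speeds; "joint_torque": joint torques, N m; "ee_pos": TCP position; "orientation": TCP orientation; "ft_force": force on the tool from outside, world axes, zero at the start; "moment": the same for the moment, N m; "width": finger opening in mm; "grasp_force": force on a finger pad.
Only numpy, scipy, OpenCV 4.12 (cv2) and the standard library are available. Lean on these libraries where they do the work, as an engineer would, in place of code of your own. Each camera call takes 0.05 s, during which the arm holds its last target. There are 200 camera calls.

## Working session

There is one attempt and no reset: what is moved stays moved. The work goes in short steps, Python scripts to look and compute and a tool call to move; the robot and the scene stay as the last step left them, time stands still between calls to the robot, and variables do not carry over. Pictures are saved under pics/ and viewed, at most 10 in all, crops included, and the job is handed in when it is done.

Besides the shell and the picture viewer there is one more tool, called after ">>>" as name(argument=value, ...), one argument or row to a line, values as JSON. arm_command: Moves the arm, as the interface text tells. Its arguments: {"type":"object","properties":{"series":{"type":"array"},"jaw":{"type":"number"}},"required":["series"]}

```bash
mkdir -p pics
python3 - <<'E'
from workcell import ctrl
import cv2,pickle
d={}
for n in("top","side"):
    d[n]=ctrl.get_image(n); cv2.imwrite(f"pics/{n}0.png",d[n]["frame"])
    print(n,{k:v for k,v in d[n].items() if k!="frame"})
pickle.dump(d,open("d.pkl","wb"))
o=ctrl.get_obs();print(o)
E
```

```text
top {'fx': 392.1007250709162, 'fy': 392.1007250709162, 'cx': 250.955364956597, 'cy': 194.58309947891385, 'k1': -0.07749134142314369, 'rvec': array([ 2.1020318 , -2.11466034,  0.17100623]), 'tvec': array([  36.56279921,  609.60378431, 1272.14734042])}
side {'fx': 370.22152554961843, 'fy': 370.22152554961843, 'cx': 255.7860786079768, 'cy': 193.0111148350358, 'k1': -0.03499295969671654, 'rvec': array([ 0.2361223 , -2.90298418,  1.06666204]), 'tvec': array([ 566.33665269,  179.30089265, 1460.25279334])}
{'t': 0.1, 'qpos': array([-1.15598312e+00,  4.23719293e-01,  1.63062257e+00, -3.31850536e-05,
        1.08863520e+00, -1.90140866e-02]), 'qvel': array([-0.00215363, -0.00205671, -0.00244684, -0.00080729,  0.00080629,
        0.00014217]), 'joint_torque': array([ 8.76055510e-04, -5.45609879e+01, -2.74324697e+01,  6.46487321e-02,
        1.88500376e-02,  6.42945665e-06]), 'ee_pos': array([ 262.52563952, -566.6477697 ,  241.00407336]), 'orientation': array([-3.06664844e+00, -6.75855697e-01,  4.72616058e-04]), 'ft_force': array([-0.19572841,  0.53523378, -0.56923487]), 'moment': array([-0.04440438,  0.04935236, -0.00146989]), 'grasp_force': 0.0, 'width': 88.19913393426748}
```

View pics/top0.png

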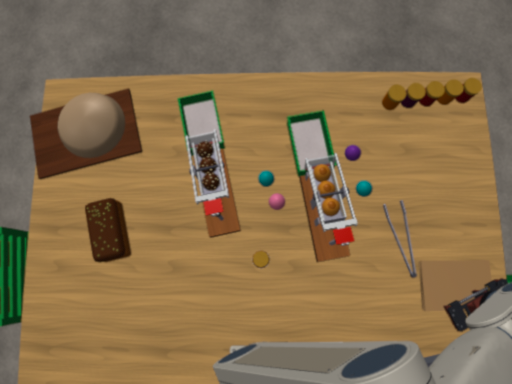

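View pics/side0.png

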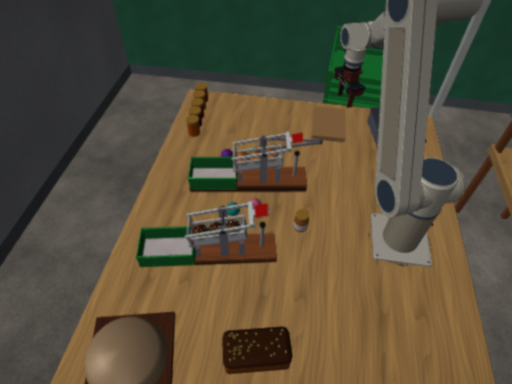

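The top view shows the seeded dispenser on the left, with its paddle near (213,207) and tray near (200,112). In the side view it is the nearer unit, with its paddle at (260,211). I'll enlarge both to pick corners.

Run:
```python
import cv2,pickle,numpy as np
d=pickle.load(open("d.pkl","rb"))
a=cv2.resize(d["top"]["frame"][85:245,165:255],None,fx=3.75,fy=3.75,interpolation=cv2.INTER_CUBIC)
b=cv2.resize(d["side"]["frame"][190:280,130:290],None,fx=2.8,fy=2.8,interpolation=cv2.INTER_CUBIC)
c=np.zeros((600,800,3),np.uint8);c[:a.shape[0],:a.shape[1]]=a;c[:b.shape[0],340:340+b.shape[1]]=b
cv2.imwrite("pics/crop.png",c)
for n,(x0,x1,y0,y1) in dict(top=(195,230,190,225),side=(240,280,195,225)).items():
    f=d[n]["frame"].astype(int)[y0:y1,x0:x1]
    m=(f[...,2]>120)&(f[...,1]<70)&(f[...,0]<70)
    y,x=np.nonzero(m);print(n,m.sum(),x.mean()+x0,y.mean()+y0,x.min()+x0,x.max()+x0,y.min()+y0,y.max()+y0)
```

```text
top 266 213.6015037593985 206.3233082706767 203 224 198 215
side 167 260.7784431137725 209.79640718562874 254 268 203 217
```

View pics/crop.png

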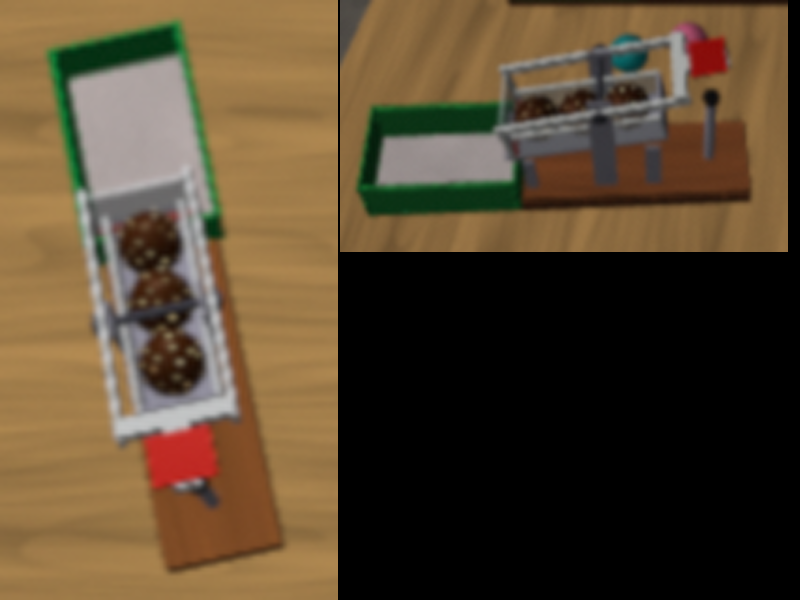

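The crop shows the tray's far corners at (50,50) and (180,24), the base's robot-side corners at (168,571) and (283,546), and the paddle as the red patch at (182,455). In the side part I take the tray rim at (361,186) and (372,108), and the base corners at (749,188) and (745,121). Next I'll fit the unit pose to these.

```bash
cat > h.py <<'E'
import cv2,numpy as np
def proj(c,P):
    K=np.array([[c["fx"],0,c["cx"]],[0,c["fy"],c["cy"]],[0,0,1]])
    return cv2.projectPoints(np.array(P,float),c["rvec"],c["tvec"],K,np.array([c["k1"],0,0,0,0.]))[0][:,0]
E
python3 - <<'E'
from h import *
import pickle
from scipy.optimize import least_squares
d=pickle.load(open("d.pkl","rb"))
t=lambda u,v:((u+.5)/3.75-.5+165,(v+.5)/3.75-.5+85)
s=lambda u,v:((u-340+.5)/2.8-.5+130,(v+.5)/2.8-.5+190)
T=[((312,62.5,70),t(50,50)),((312,-62.5,70),t(180,24)),((-190,55,20),t(168,570)),((-190,-55,20),t(283,545)),((-130,0,236),(213.6,206.3))]
S=[((312,62.5,70),s(361,186)),((312,-62.5,70),s(372,106)),((-190,55,20),s(749,189)),((-190,-55,20),s(745,121)),((-130,0,236),(260.8,209.8))]
def W(p,L):
    L=np.array(L,float);c,n=np.cos(p[2]),np.sin(p[2])
    return np.c_[p[0]+c*L[:,0]-n*L[:,1],p[1]+n*L[:,0]+c*L[:,1],p[3]+L[:,2]]
def R(p): return np.concatenate([(proj(d[k],W(p,[a for a,_ in Q]))-np.array([b for _,b in Q]))  for k,Q in(("top",T),("side",S))])
r=least_squares(lambda p:R(p).ravel(),[750,250,0.2,20],loss="soft_l1")
print(r.x);print(R(r.x).round(1));p=r.x;np.save("pose.npy",p)
J=r.jac;print(np.sqrt(np.diag(np.linalg.inv(J.T@J))))
print("paddle rest/pressed",W(p,[(-130,0,237),(-138,0,180)]))
E
```

```text
[6.66487565e+02 1.63812111e+02 2.08539846e-01 5.31530245e+00]
[[ 0.6  0.3]
 [ 0.2 -0.2]
 [-0.5  0.5]
 [ 0.2  0.3]
 [-0.1  0.5]
 [-1.4  0.5]
 [-0.2  0. ]
 [ 0.4 -0.2]
 [-0.6 -0.6]
 [-0.2  0.2]]
[1.43243771 1.37517172 0.00544837 3.11811648]
paddle rest/pressed [[539.30411186 136.8980029  242.31530245]
 [531.47743781 135.24175008 185.31530245]]
```

>>> arm_command(
  series=[
    {"linear": [0,0,-0.035],"turn": 0.075},
    {"linear": [0,0,-0.035],"turn": 0.075},
    {"linear": [0,0,-0.03],"turn": 0.075},
    {"linear": [0.023,-0.035,0],"turn": 0},
    {"linear": [0.023,-0.035,0],"turn": 0},
    {"linear": [0.023,-0.035,0],"turn": 0},
    {"linear": [0.023,-0.035,0],"turn": 0},
    {"linear": [0.023,-0.035,0],"turn": 0},
    {"linear": [0.023,-0.035,0],"turn": 0},
    {"linear": [0.023,-0.035,0],"turn": 0},
  ],
  jaw=-1,
)

```text
t: 1.1
ee_pos: [369.5, -292.3, 341.5]
orientation: [-3.124, -0.327, 0.0]
ft_force: [1.0, -0.3, -0.2]
width: 11.5
grasp_force: 0.0
```

>>> arm_command(
  series=[
    {"linear": [0.023,-0.035,0],"turn": 0},
    {"linear": [0.023,-0.035,0],"turn": 0},
    {"linear": [0.023,-0.035,0],"turn": 0},
    {"linear": [0.023,-0.035,0],"turn": 0},
    {"linear": [0.023,-0.035,0],"turn": 0},
    {"linear": [0.023,-0.035,0],"turn": 0},
    {"linear": [0.023,-0.035,0],"turn": 0},
    {"linear": [0.023,-0.035,0],"turn": 0},
    {"linear": [0,0,0],"turn": 0},
    {"linear": [0,0,0],"turn": 0},
  ],
)

```text
t: 2.1
ee_pos: [491.1, 18.7, 341.2]
orientation: [3.124, 0.331, -0.002]
ft_force: [0.8, -0.3, 0.7]
width: -0.2
grasp_force: 0.0
```

>>> arm_command(
  series=[
    {"linear": [0.024,-0.035,0],"turn": 0},
    {"linear": [0.024,-0.035,0],"turn": 0},
    {"linear": [0.024,-0.036,0],"turn": 0},
    {"linear": [0,0,0.02],"turn": 0},
    {"linear": [0,0,0.02],"turn": 0},
    {"linear": [0,0,0.015],"turn": 0},
    {"linear": [0,0,0.01],"turn": 0},
    {"linear": [0,0,0],"turn": 0},
    {"linear": [0,0,0],"turn": 0},
  ],
)

```text
t: 3.0
ee_pos: [540.1, 136.0, 277.1]
orientation: [-3.125, -0.326, -0.001]
ft_force: [-0.1, 0.4, -0.2]
width: 0.5
grasp_force: 0.0
```

```bash
cat > look.py <<'E'
from workcell import ctrl
import cv2,sys,numpy as np
o=ctrl.get_obs();print(o["t"],o["ee_pos"].round(1),o["ft_force"].round(2))
a=ctrl.get_image("top")["frame"][80:240,150:250];b=ctrl.get_image("side")["frame"][150:280,120:300]
a=cv2.resize(a,None,fx=3.75,fy=3.75,interpolation=3);b=cv2.resize(b,None,fx=2.3,fy=2.3,interpolation=3)
c=np.zeros((600,800,3),np.uint8);c[:600,:375]=a;c[:b.shape[0],380:380+b.shape[1]]=b
cv2.imwrite(sys.argv[1],c)
E
python3 look.py pics/a1.png
```

```text
3.0 [540.1 136.  277.1] [-0.08  0.43 -0.18]
```

View pics/a1.png

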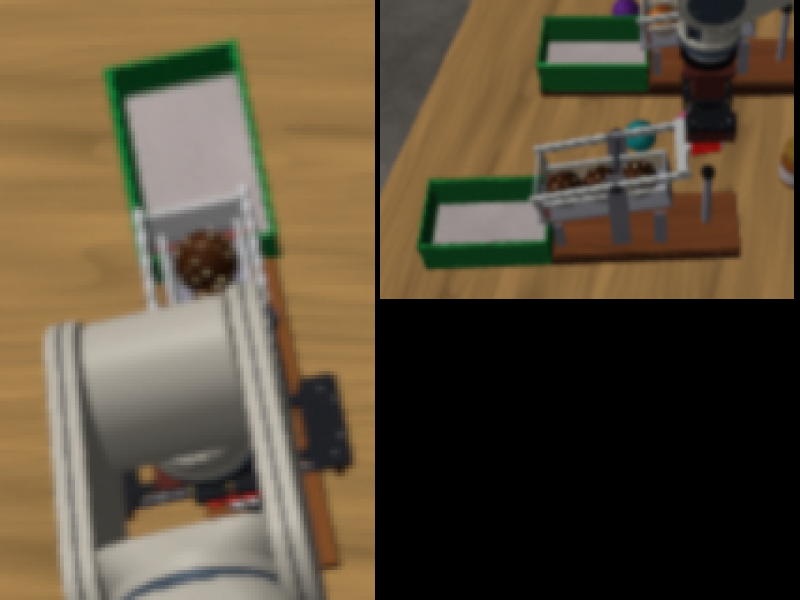

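The hand stands over the red paddle: in the side part the fingertips are near (710,138), just above the paddle at (705,148). The rolls and gate are undisturbed, so I'll press down gently.

>>> arm_command(
  series=[
    {"linear": [0,0,0.006],"turn": 0},
    {"linear": [0,0,0.005],"turn": 0},
    {"linear": [0,0,0.005],"turn": 0},
    {"linear": [0,0,0.005],"turn": 0},
    {"linear": [0,0,0],"turn": 0},
  ],
)

```text
t: 3.6
ee_pos: [539.4, 136.6, 255.2]
orientation: [3.124, 0.328, -0.002]
ft_force: [-2.1, -1.5, 3.9]
width: 0.5
grasp_force: 1.9
```

>>> arm_command(
  series=[
    {"linear": [-0.001,0,0.005],"turn": 0},
    {"linear": [-0.001,0,0.005],"turn": 0},
    {"linear": [-0.001,0,0.005],"turn": 0},
    {"linear": [-0.001,0,0.005],"turn": 0},
    {"linear": [0,0,0],"turn": 0},
  ],
)

```text
t: 4.1
ee_pos: [536.6, 136.0, 235.9]
orientation: [-3.124, -0.328, -0.003]
ft_force: [0.4, -1.3, 2.2]
width: 0.3
grasp_force: 1.4
```

>>> arm_command(
  series=[
    {"linear": [-0.001,0,0.006],"turn": 0},
    {"linear": [-0.001,0,0.006],"turn": 0},
    {"linear": [-0.001,0,0.006],"turn": 0},
    {"linear": [-0.001,0,0.006],"turn": 0},
    {"linear": [0,0,0.002],"turn": 0},
    {"linear": [0,0,0],"turn": 0},
  ],
)

```text
t: 4.7
ee_pos: [535.0, 135.7, 213.6]
orientation: [-3.124, -0.327, -0.012]
ft_force: [-2.8, -2.0, 25.8]
width: 0.4
grasp_force: 12.8
```

>>> arm_command(
  series=[
    {"linear": [0,0,0.002],"turn": 0},
    {"linear": [0,0,0],"turn": 0},
  ],
)

```text
t: 4.9
ee_pos: [535.1, 135.8, 213.0]
orientation: [-3.123, -0.327, -0.013]
ft_force: [-7.9, -1.8, 38.0]
width: 0.0
grasp_force: 19.3
```

```bash
python3 look.py pics/a2.png
```

```text
4.9 [535.1 135.8 213. ] [-7.89 -1.8  37.96]
```

View pics/a2.png

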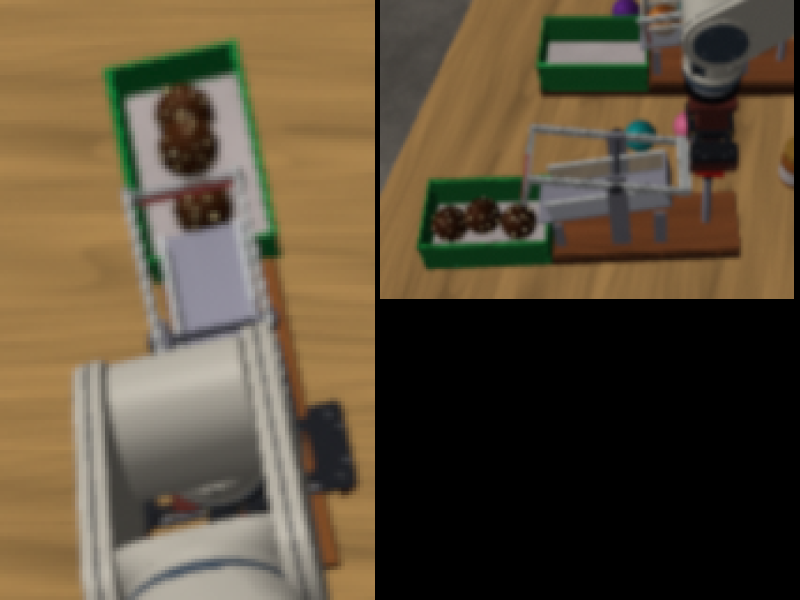

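All three rolls lie in the green tray, at about (450,222), (482,214) and (518,220) in the side part, and the gate is up. I'll ease off slowly, letting the rolls settle first.

>>> arm_command(
  series=[
    {"linear": [0,0,-0.002],"turn": 0},
    {"linear": [0,0,0],"turn": 0},
    {"linear": [0,0,0],"turn": 0},
    {"linear": [0,0,0],"turn": 0},
    {"linear": [0,0,0],"turn": 0},
    {"linear": [0,0,-0.002],"turn": 0},
    {"linear": [0,0,-0.002],"turn": 0},
    {"linear": [0.0005,0,-0.003],"turn": 0},
    {"linear": [0.0005,0,-0.003],"turn": 0},
    {"linear": [0.0005,0,-0.003],"turn": 0},
  ],
)

```text
t: 6.0
ee_pos: [534.6, 135.7, 223.9]
orientation: [-3.124, -0.327, -0.004]
ft_force: [-0.3, 0.9, 6.8]
width: 0.5
grasp_force: 3.4
```

>>> arm_command(
  series=[
    {"linear": [0.0005,0,-0.003],"turn": 0},
    {"linear": [0.0005,0,-0.003],"turn": 0},
    {"linear": [0.0005,0,-0.003],"turn": 0},
    {"linear": [0.0005,0,-0.003],"turn": 0},
    {"linear": [0.0005,0,-0.003],"turn": 0},
    {"linear": [0.0005,0,-0.003],"turn": 0},
    {"linear": [0.0005,0,-0.003],"turn": 0},
    {"linear": [0.0005,0,-0.003],"turn": 0},
    {"linear": [0.0005,0,-0.003],"turn": 0},
    {"linear": [0,0,-0.003],"turn": 0},
  ],
)

```text
t: 7.0
ee_pos: [538.1, 136.4, 253.2]
orientation: [-3.124, -0.328, -0.001]
ft_force: [0.8, -0.4, 5.5]
width: 0.6
grasp_force: 2.3
```

>>> arm_command(
  series=[
    {"linear": [0,0,-0.003],"turn": 0},
    {"linear": [0,0,-0.003],"turn": 0},
    {"linear": [0,0,-0.003],"turn": 0},
    {"linear": [0,0,-0.003],"turn": 0},
    {"linear": [0,0,-0.003],"turn": 0},
    {"linear": [0,0,-0.003],"turn": 0},
    {"linear": [0,0,-0.003],"turn": 0},
    {"linear": [0,0,-0.003],"turn": 0},
    {"linear": [0,0,-0.003],"turn": 0},
    {"linear": [0,0,-0.003],"turn": 0},
  ],
)

```text
t: 8.0
ee_pos: [537.3, 136.1, 282.4]
orientation: [3.124, 0.327, -0.003]
ft_force: [0.1, -1.2, 0.2]
width: 0.5
grasp_force: 0.0
```

Released, so now I'll move up and clear, then check.

>>> arm_command(
  series=[
    {"linear": [0,0,-0.02],"turn": 0},
    {"linear": [0,0,-0.03],"turn": 0},
    {"linear": [0,0,-0.03],"turn": 0},
    {"linear": [-0.03,0.02,0],"turn": 0},
    {"linear": [-0.03,0.03,0],"turn": 0},
    {"linear": [-0.02,0.03,0],"turn": 0},
    {"linear": [0,0.03,0],"turn": 0},
    {"linear": [0,0.03,0],"turn": 0},
    {"linear": [0,0,0],"turn": 0},
    {"linear": [0,0,0],"turn": 0},
  ],
)

```text
t: 9.0
ee_pos: [488.4, -17.5, 362.5]
orientation: [-3.124, -0.325, 0.001]
ft_force: [0.1, 0.7, -0.1]
width: 0.6
grasp_force: 0.0
```

```bash
python3 look.py pics/a3.png
```

```text
9.0 [488.4 -17.5 362.5] [ 0.06  0.66 -0.07]
```

View pics/a3.png

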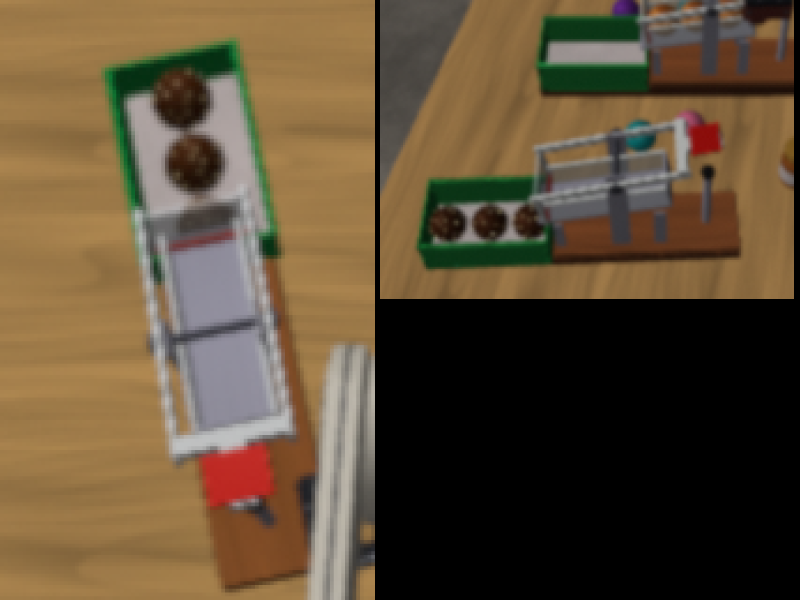

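The gate is shut, the paddle is up, and the three rolls lie in the tray at about (447,222), (490,222) and (528,222) in the side part. The arm is clear.

```bash
python3 -c "
from workcell import ctrl
print(ctrl.close_job())"
```

```text
the job is handed in; nothing more can be done
None
```

All three seeded rolls are in the green tray, the paddle was eased back up so the gate closed gently, the arm is clear, and the job was handed in at about 9 s; no verdict came back.

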